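Stop the vibrating table, close the plaster mould and keep it pressed

TASK

Turn the knob on the grey control box anticlockwise to its end stop, so that the vibrating table is off. Then pick up the loose upper mould half by its wooden bar, close it fully onto the two dowels of the lower half, and press down until the sprung platform has sunk about 6 mm. Finish while still holding the bar and pressing the closed mould down like that, and leave the other things on the bench where they stand.

Things in the scene. Friction and masses are not known exactly. Their poses are not given: they have to be found in the camera images.
- knob (a joint): Angle of the black knob, rad: 0 = off, its end stop fully anticlockwise seen from above; grows clockwise up to 4.71. It stays where it is left and turns with slight friction (0.03 N m); starts between 0.7 and 1.35.
- knob_grip (a point): Grip point on the vertical axis of the black knob, 37 mm above the control box's top, 87 mm above the bench. The knob is an upright bar 42 mm long (this point's x, turning with it), 14 mm wide (y), from 23 mm below this point to 7 mm above, on a disc 44 mm wide below that. A white stroke marks its -x end; at off it points to the red dot on the box (white dots: rest of the scale).
- control_box: Grey control box fixed to the bench, 120 (x) x 100 (y) x 50 mm high, with the knob in the middle of its top. Origin: centre of its underside.
- upper_half: Loose upper mould half, 0.3 to 0.5 kg, right way up on the bench: white plaster block 120 (x) x 80 (y) x 30 mm high; centred on its back a wooden bar 80 (x) x 30 (y) x 32 mm high, gripped across y. Origin: centre of the block's underside. Underneath, unseen, two blind holes at x = +45 and -45 mm, y = 0, 12 mm wide, 16 mm deep. Fits either way round (half a turn about z).
- lower_half: White plaster block 120 (x) x 80 (y) x 35 mm high with a round pattern in its middle, fastened on the sprung platform; sinks with it. Origin: centre of its underside, 90 mm above the bench with the platform up; top face 35 mm above the origin. Two upright brass dowels, 10 mm thick, tips tapered, stand 12 mm above the top face at x = +45 and -45 mm, y = 0.
- vibrator: Blue base of the vibrating table, fixed to the bench, 200 (x) x 170 (y) x 56 mm high, with the aluminium platform (190 x 160 x 10 mm) sprung above it. The platform goes only straight down, 14 mm at most; it stays up under the upper half's own weight, starts to move at 6 N and takes 2 N more per mm (18 N at 6 mm, that weight included). Nothing really shakes. Origin: centre of the base's underside.
- vase: Bystander, leave alone: terracotta vase, 140 mm tall, 100 mm across. Origin: centre of its underside.
- bowl: Bystander, leave alone: open white bowl, 110 mm across, 50 mm tall. Origin: centre of its underside.
- glaze_jar: Bystander, leave alone: small jar with blue cap, 56 mm across, 70 mm tall. Origin: centre of its underside.
- tool_pot: Bystander, leave alone: blue pot of upright modelling tools, 84 mm across, 220 mm tall with its tools. Origin: centre of its underside.
- clay_spatula: Bystander, leave alone: spatula lying flat on the table between the robot and the vibrating table, 280 mm long, blade 65 mm wide, 20 mm high. Origin: under the middle of its length.
- bat: Bystander, leave alone: round wooden throwing board lying flat, 180 mm across, 14 mm thick. Origin: centre of its underside.
Not all that is in view belongs to the job. Leave any purple look-alike of the upper_half alone.

How it is judged (in metres and radians):
On the way, in this order (a step that is already met when the one before it is completed fails the run):
1. the knob is turned anticlockwise to its end stop (value of joint knob below 0.12 rad), for 0.2 s.
2. the upper half is seated on the dowels of the lower half (horizontal distance between upper_half and lower_half below 0.005 m and angle between the x axis of upper_half and the x axis of lower_half, either way round below 0.08 rad and angle between the z axis of upper_half and the z axis of lower_half, either way round below 0.05 rad and z of upper_half in the frame of lower_half between 0.032 and 0.038 m), for 0.2 s.
At the end, for the whole second after the job is handed in: Knob within 0.12 rad of its off stop; upper half on the dowels, within 5 mm and 0.08 rad of the lower (either way round), parallel within 0.05 rad, faces within 3 mm; platform sunk 3 to 10 mm; halves pressed together with over 8 N; fingers on the upper half with over 3 N; all still (all of step 2 and value of joint knob below 0.12 rad and height (world z) of lower_half between 0.08 and 0.087 m and contact force between upper_half and lower_half above 8 N and contact force between the fingers and upper_half above 3 N and linear speed of upper_half below 0.02 m/s); the arm keeps its last pose, push and grip.
It fails at once if a bystander is moved by more than 30 mm (distance of any of vase, bowl, glaze_jar, tool_pot, clay_spatula, bat from where it was at the start of the episode above 0.03 m).
It fails at once if the vase, bowl, jar or tool pot is tipped over (angle between any of vase, bowl, glaze_jar, tool_pot's own z axis and vertical above 0.5 rad).
It also fails if it takes over 67 s, if anything falls off the work surface, if the arm or the gripper's body presses on something with over 40 N, if the wrist force passes 120 N, or if a joint passes its speed limit or range.

ROBOT

A 6-joint arm with a two-finger parallel gripper is mounted at the origin on the work surface. World frame = base frame: x ahead of the robot, y to its left, z up, the work surface at z = 0. Lengths are in mm, angles in rad, forces in N, time in s.
With the tool pointing down it reaches from about 350 to 775 mm from the base axis. Payload 7.3 kg.
Tool frame: the origin (TCP) lies midway between the tips of the shut fingers; the grasp point (between the pads) lies 19 mm behind it; z points along the fingers, y is the line along which they close (so a half turn about z gives the same grasp; the last joint's range is limited). The gripper opens to 92 mm and grips with 3 to 60 N. Pads are 19 mm wide; open, the fingers measure 130 mm over their backs; the gripper's body (75 mm by 190 mm) begins 47 mm behind the grasp point.
Start: joints at [1.106, 0.342, 1.524, -0, 1.275, -0.146], TCP at [164.535, 498.571, 226.741] pointing down, gripper open.
Joint ranges: [-2.53, 2.53], [-0.77, 2.02], [0.04, 2.7], [-1, 4.14], [0.28, 2.66], [-3.11, 3.11]. Speed limits (rad/s): [2.57, 2.57, 3.14, 3.14, 3.14, 3.14].

INTERFACE

Orientations are given as [roll, pitch, yaw] about the fixed x, y, z axes, in that order (R = Rz(yaw) Ry(pitch) Rx(roll)).
In Python, from plant import monitor, optics, workorder gives the robot as it stands. The module is installed in compiled form; this text tells all that it offers.
- The arm moves only by the tool servo_tool, never from a script. Its arguments are lists of equal length, an entry for each row: "linear": the shift along the tool's x, y, z as a fraction of full scale, a list of three; "spin": the turn about the tool's z as a fraction of full scale. In form: {"linear": [[dx, dy, dz], ...], "spin": [spin, ...]}. A call has exactly 8 rows; each row shifts and turns the commanded pose from where the row before left it, along the tool's axes as they then stand; what a row does not reach is not made up. Full scale, the value 1, is 200 mm for a shift and 90 degrees for a turn. A row lasts 1/8 s, in which the tool goes at most 62.5 mm and 10.7 degrees, less where a joint would pass 70% of its speed; a pose out of reach is approached as far as the arm can. A call with a number of a shift or a turn outside -1 to 1 is refused whole. A call with a gripper value outside its range is refused whole. "hand" is the opening, from -1 (shut) to 1 (fully open), set as the call begins (left out, the last holds). The fingers move at their own pace and stop on an object; the grip force is fixed at half the most. Time passes only in rows, so rows that do not move let the fingers close, or fill a call up. It gives the time, the measured TCP pose, the force, the opening and the grip force at its end, in the units of the state.
- monitor.get_obs(): the state, without advancing time (a new reading comes with each control period).
- optics.capture(name): name is "side" or "top" or "wrist"; returns a dict with "frame" (480x640x3 uint8, blue, green, red), "K" (3x3 intrinsics, pixels), "D" ([k1, k2, p1, p2, k3] as OpenCV has them; the pictures are not rectified), "world_to_cam" (4x4, takes a point from world to camera coordinates). Camera axes: x right, y down, z forward; pixel columns grow to the right and rows downward; lengths in mm; the calibration is good to about 2 mm. A picture is of the moment at which its call begins. There is no depth.
- workorder.close_job(): hands the job in; it is judged then, once.
The state is a dict: "time": time; "joint_positions": joint angles; "dq": joint speeds; "tau": joint torques, N m; "tool_pos": TCP position; "tcp_rot": TCP orientation; "contact_force": force on the tool from outside, world axes, zero at the start; "moment": the same for the moment, N m; "grip_width": finger opening in mm; "finger_force": force on a finger pad.
Only numpy, scipy, OpenCV 4.12 (cv2) and the standard library are available. Lean on these libraries where they do the work, as an engineer would, in place of code of your own. Each camera call takes 0.05 s, during which the arm holds its last target. There are 200 camera calls.

## Working session

There is one attempt and no reset: what is moved stays moved. The work goes in short steps, Python scripts to look and compute and a tool call to move; the robot and the scene stay as the last step left them, time stands still between calls to the robot, and variables do not carry over. Pictures are saved under pics/ and viewed, at most 10 in all, crops included, and the job is handed in when it is done.

Besides the shell and the picture viewer there is one more tool, called after "Emit:" as name([rows], argument=value, ...), one row to a line, values as JSON. servo_tool: Moves the arm, as the interface text tells. Shift numbers are shares of 200 mm and turn numbers shares of 90 degrees, none past 1 either way. Its arguments: {"type":"object","properties":{"linear":{"type":"array","items":{"type":"array","items":{"type":"number","minimum":-1,"maximum":1}}},"spin":{"type":"array","items":{"type":"number","minimum":-1,"maximum":1}},"hand":{"type":"number"}},"required":["linear","spin"]}

```bash
mkdir -p pics; python3 - <<'E'
from plant import monitor, optics
import cv2,pickle,numpy as np
d={}
for n in("side","top","wrist"):
    c=optics.capture(n);d[n]=c;cv2.imwrite(f"pics/{n}0.png",c["frame"])
    W=np.array(c["world_to_cam"]);print(n,np.round(c["K"],1).tolist(),np.round(c["D"],3),(-W[:3,:3].T@W[:3,3]).round())
pickle.dump(d,open("c0.pkl","wb"))
o=monitor.get_obs();print(o)
E
```

```text
side [[473.9, 0.0, 322.8], [0.0, 473.9, 244.1], [0.0, 0.0, 1.0]] [-0.087  0.     0.     0.     0.   ] [ 175. -770.  972.]
top [[469.1, 0.0, 323.8], [0.0, 469.1, 235.3], [0.0, 0.0, 1.0]] [0.043 0.    0.    0.    0.   ] [ 384.    7. 1188.]
wrist [[364.4, 0.0, 319.0], [0.0, 364.4, 239.8], [0.0, 0.0, 1.0]] [0.004 0.    0.    0.    0.   ] [ 99. 518. 384.]
{'time': 0.15, 'joint_positions': array([ 1.10598958e+00,  3.42554975e-01,  1.52480266e+00,  2.74349722e-05,
        1.27540678e+00, -1.45979024e-01]), 'dq': array([-0.00019391, -0.00255633, -0.00318297, -0.00169086,  0.00021935,
        0.00111988]), 'tau': array([ 1.33465513e-03, -4.31466579e+01, -2.44354033e+01,  7.18387356e-02,
        5.36657288e-02, -9.34903142e-05]), 'tool_pos': array([164.38351308, 498.27571904, 226.20684452]), 'tcp_rot': array([-3.14043717e+00, -1.96404638e-04,  2.82275682e+00]), 'contact_force': array([ 0.30430574,  0.00577532, -0.7580729 ]), 'moment': array([ 0.02892947, -0.04303674,  0.0025962 ]), 'finger_force': 0.0, 'grip_width': 91.80288619975909}
```

View pics/top0.png

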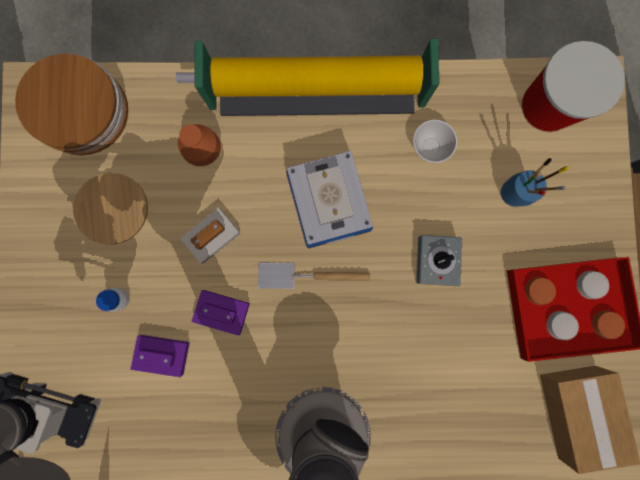

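View pics/side0.png

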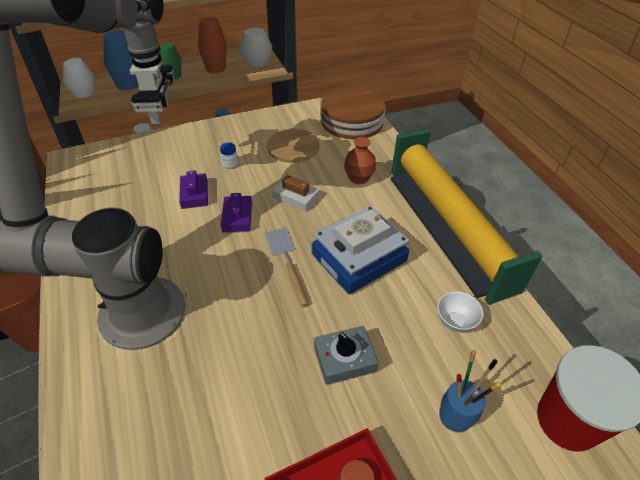

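The top view shows the upper half (white block with a wooden bar) at (210,235), the vibrator with the lower half at (330,196), and the control box with its knob at (441,261). The purple look-alikes are at (221,312) and (160,356). Only the white one at (210,235) fits the description, so I'll confirm it in an enlarged crop.

```bash
python3 - <<'E'
import cv2,numpy as np
a=cv2.imread("pics/top0.png")
f=lambda x,y,w,h,s:cv2.resize(a[y:y+h,x:x+w],None,fx=s,fy=s,interpolation=cv2.INTER_CUBIC)
L=np.vstack([f(175,200,70,70,4),f(410,228,70,70,4)])   # 280x560
R=f(280,140,100,112,5)  #500x560
cv2.imwrite("pics/crop1.png",np.hstack([L,R]))
E
```

```text
(no output)
```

View pics/crop1.png

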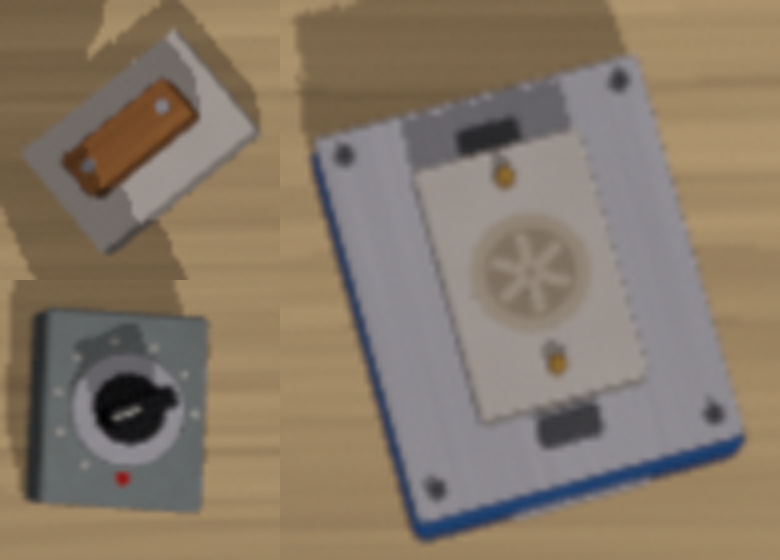

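The crop confirms it: the white block with the wooden bar has its centre near (210,235). The knob's white stroke points left, about 75° clockwise of the red dot. The brass dowels are at about (324.6,174) and (335,212). Next I compute world positions.

```bash
cat > h.py <<'E'
import numpy as np,cv2
def back(c,px,z):
    W=np.array(c["world_to_cam"]);R=W[:3,:3];C=-R.T@W[:3,3]
    u=cv2.undistortPoints(np.array(px,float).reshape(-1,1,2),np.array(c["K"]),np.array(c["D"]))[:,0]
    d=np.c_[u,np.ones(len(u))]@R
    return C+d*((z-C[2])/d[:,2])[:,None]
def proj(c,P):
    W=np.array(c["world_to_cam"]);
    return cv2.projectPoints(np.array(P,float).reshape(-1,3),cv2.Rodrigues(W[:3,:3])[0],W[:3,3],np.array(c["K"]),np.array(c["D"]))[0][:,0]
def go(o,x,y,z=None,yaw=None):
    "total tool-frame shift to target world pose (translate first, then spin)"
    p=o["tool_pos"];ps=o["tcp_rot"][2];dx,dy=x-p[0],y-p[1]
    ty=0
    if yaw is not None:
        ty=(yaw-ps+np.pi/2)%np.pi-np.pi/2
    s=np.array([dx*np.cos(ps)+dy*np.sin(ps),dx*np.sin(ps)-dy*np.cos(ps),0 if z is None else p[2]-z])
    print("shift",(s/200).round(4),"spin",round(-ty/(np.pi/2),4),"yaw now",round(ps,4),"pos",p.round(1))
E
python3 - <<'E'
import pickle,numpy as np
from h import *
from plant import monitor
c=pickle.load(open("c0.pkl","rb"))["top"]
A=np.array
def rep(n,px,z):
    P=back(c,px,z);ctr=P.mean(0)
    v=(P[1]-P[0])+(P[2]-P[3]);w=(P[2]-P[1])+(P[3]-P[0])
    print(n,ctr.round(1),np.hypot(*v[:2])/2,np.degrees(np.arctan2(v[1],v[0])),np.hypot(*w[:2])/2,np.degrees(np.arctan2(w[1],w[0])));return ctr
b=rep("box",A([(45,32),(207,38),(202,232),(35,218)])/4+[410,228],50)
u=rep("upper",A([(22,152),(172,32),(258,130),(108,250)])/4+[175,200],30)
l=rep("lower",(A([(413,170),(575,130),(647,380),(483,422)])-[280,0])/5+[280,140],125)
print("dowtips",back(c,(A([(501,160),(554,346)])-[280,0])/5+[280,140],137).round(1))
print("stroke",back(c,A([(112,135),(140,128)])/4+[410,228],94).round(1),"red",back(c,A([(122,199)])/4+[410,228],50).round(1))
go(monitor.get_obs(),b[0],b[1],200)
E
```

```text
box [ 419.9 -293.5   50. ] 99.64532437382624 -94.4013094768346 115.347695380514 175.3813986175407
upper [492.4 268.5  30. ] 116.72159751154769 -51.47993021749277 80.98581544095748 -139.38283632777515
lower [571.5 -25.7 125. ] 77.18633158092891 -76.63040092654704 120.69648664348045 -165.4349053974846
dowtips [[622.5 -13.4 137. ]
 [536.7 -35.8 137. ]]
stroke [[ 415.4 -275.8   94. ]
 [ 419.2 -292.3   94. ]] red [[ 377.9 -291.6   50. ]]
shift [-2.4539 -3.3588  0.131 ] spin 0.0 yaw now 2.8228 pos [164.4 498.3 226.2]
```

Emit:
servo_tool([
  [-0.24,-0.1,0],
  [-0.24,-0.1,0],
  [-0.24,-0.1,0],
  [-0.24,-0.1,0],
  [-0.24,-0.1,0],
  [-0.24,-0.1,0],
  [-0.24,-0.1,0],
  [-0.24,-0.1,0],
], spin=[0,0,0,0,0,0,0,0])

```text
time: 1.15
tool_pos: [480.1, 224.9, 226.6]
tcp_rot: [3.142, -0.0, 2.823]
contact_force: [0.8, 0.2, 0.2]
grip_width: 91.8
finger_force: 0.0
```

```bash
python3 - <<'E'
from plant import monitor, optics
import cv2,pickle
from h import *
c=optics.capture("wrist");pickle.dump(c,open("w1.pkl","wb"));cv2.imwrite("pics/w1.png",c["frame"])
o=monitor.get_obs();print(o["time"],o["contact_force"])
go(o,420,-293.5,200,np.radians(103))
E
```

```text
1.2 [ 2.97281681 -4.17419379  0.77479235]
shift [-0.508  -2.542   0.1315] spin 0.6505 yaw now 2.8195 pos [484.5 220.9 226.3]
```

View pics/w1.png

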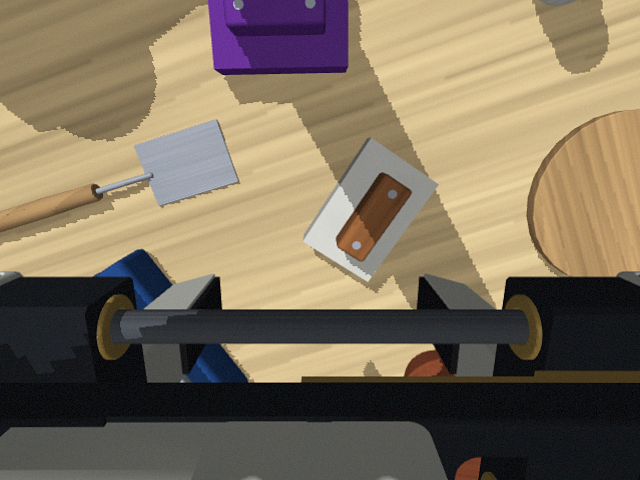

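The bar's two screws are at (392,194) and (357,245), and the block's corners near (371,138), (437,184), (370,277) and (303,241). Next stop is the knob, with the wrist camera over it.

Emit:
servo_tool([
  [-0.08,-0.25,0],
  [-0.08,-0.25,0],
  [-0.08,-0.25,0],
  [-0.08,-0.25,0],
  [-0.08,-0.25,0],
  [-0.08,-0.25,0],
  [-0.08,-0.25,0],
  [-0.08,-0.25,0],
], spin=[0,0,0,0,0,0,0,0])

```text
time: 2.2
tool_pos: [474.9, -195.1, 226.6]
tcp_rot: [3.141, -0.0, 2.823]
contact_force: [0.9, -0.5, 0.8]
grip_width: 91.7
finger_force: 0.0
```

Emit:
servo_tool([
  [-0.1,-0.26,0],
  [-0.1,-0.26,0],
  [0,0,0.1],
  [0,0,0],
  [0,0,0],
  [0,0,0],
  [0,0,0],
  [0,0,0],
], spin=[0,0,0,0,0,0,0,0])

```text
time: 3.2
tool_pos: [480.8, -304.8, 207.1]
tcp_rot: [-3.141, 0.001, 2.823]
contact_force: [-0.2, 0.4, -0.9]
grip_width: 91.8
finger_force: 0.0
```

```bash
python3 - <<'E'
from plant import monitor, optics
import cv2,pickle
from h import *
c=optics.capture("wrist");pickle.dump(c,open("w2.pkl","wb"));cv2.imwrite("pics/w2.png",c["frame"])
o=monitor.get_obs();print(o["time"],o["contact_force"],o["tool_pos"])
print(proj(c,[420,-293.5,94]))
c1=pickle.load(open("w1.pkl","rb"))
s=back(c1,[(392,194),(357,245)],62);print("screws",s.round(1),s.mean(0),np.degrees(np.arctan2(*(s[1]-s[0])[1::-1])))
E
```

```text
3.25 [-0.08528939 -0.05701638 -1.05225466] [ 480.69741355 -304.83092294  206.93836821]
[[310.167639   153.40802589]]
screws [[476.  292.4  62. ]
 [511.2 249.4  62. ]] [493.55763847 270.89781023  62.        ] -50.6351312990879
```

View pics/w2.png

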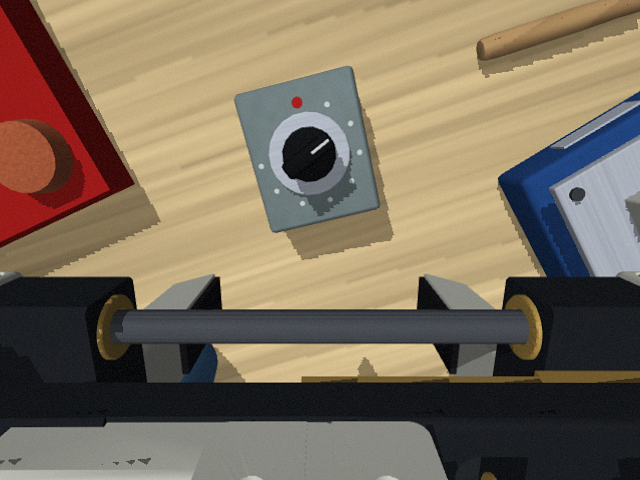

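The box's top corners are at (236,96), (352,67), (379,208) and (273,231). The stroke runs from (311,153) to (329,139), and the red dot is at (297,102).

```bash
cat >> h.py <<'E'
def sub(c,x,y,w,h,s,name):
    cv2.imwrite(name,cv2.resize(c["frame"][y:y+h,x:x+w],None,fx=s,fy=s,interpolation=cv2.INTER_CUBIC))
E
python3 - <<'E'
from plant import monitor
import pickle
from h import *
c=pickle.load(open("w2.pkl","rb"))
P=back(c,[(236,96),(352,67),(379,208),(273,231)],50)
print(P.round(1),P.mean(0))
k=back(c,[(311,153),(329,139)],94);d=k[1]-k[0];print(k.round(1),np.degrees(np.arctan2(d[1],d[0])))
r=back(c,[(297,102)],50)[0]; print("red",r)
# disc centre from silhouette (disc top z~64)
f=c["frame"].astype(int);hsv=cv2.cvtColor(c["frame"],cv2.COLOR_BGR2HSV)
m=((f.max(2)<45)).astype(np.uint8);m[:,:230]=0;m[:,390:]=0;m[:60]=0;m[240:]=0
n,l,st,ce=cv2.connectedComponentsWithStats(m);i=1+np.argmax(st[1:,4]);print(st[i],ce[i],back(c,[ce[i]],80))
E
```

```text
[[ 359.3 -337.4   50. ]
 [ 368.  -242.1   50. ]
 [ 483.6 -252.6   50. ]
 [ 474.  -347.6   50. ]] [ 421.24299143 -294.92158988   50.        ]
[[ 419.9 -292.8   94. ]
 [ 414.7 -277.5   94. ]] 108.76179227235546
red [ 379.01231428 -292.08170457   50.        ]
[ 283  127   53   55 2200] [307.80454545 154.69863636] [[ 420.60252763 -295.94755139   80.        ]]
```

Emit:
servo_tool([
  [0.15,-0.0235,0],
  [0.15,-0.0235,0],
  [0,0,0],
  [0,0,0],
  [0,0,0],
  [0,0,0],
  [0,0,0],
  [0,0,0],
], spin=[0,0,0.098,0.098,0.098,0.098,0.098,0.098])

```text
time: 4.25
tool_pos: [420.7, -295.1, 206.8]
tcp_rot: [3.141, 0.0, 1.894]
contact_force: [0.7, -0.6, -0.4]
grip_width: 91.6
finger_force: 0.0
```

Emit:
servo_tool([
  [0,0,0],
  [0,0,0.1],
  [0,0,0.15],
  [0,0,0.15],
  [0,0,0.15],
  [0,0,0.1],
  [0,0,0.03],
  [0,0,0],
], spin=[0,0,0,0,0,0,0,0])

```text
time: 5.25
tool_pos: [420.8, -295.2, 70.9]
tcp_rot: [3.141, 0.0, 1.901]
contact_force: [0.5, -0.7, 0.5]
grip_width: 91.7
finger_force: 0.0
```

Emit:
servo_tool([
  [0,0,0],
  [0,0,0],
  [0,0,0],
  [0,0,0],
  [0,0,0],
  [0,0,0],
  [0,0,0],
  [0,0,0],
], spin=[0,0,0,0,0,0,0,0], hand=-1)

```text
time: 6.25
tool_pos: [420.7, -295.1, 70.7]
tcp_rot: [3.142, -0.0, 1.899]
contact_force: [-1.1, -0.1, 0.4]
grip_width: 16.4
finger_force: 0.0
```

Emit:
servo_tool([
  [0,0,0],
  [0,0,0],
  [0,0,0],
  [0,0,0],
  [0,0,0],
  [0,0,0],
  [0,0,0],
  [0,0,0],
], spin=[0,0,0,-0.1,-0.1,-0.1,-0.1,-0.1])

```text
time: 7.25
tool_pos: [422.0, -294.5, 70.7]
tcp_rot: [3.14, 0.002, 2.689]
contact_force: [6.6, 4.4, -2.2]
grip_width: 14.1
finger_force: 30.0
```

Emit:
servo_tool([
  [0,0,0],
  [0,0,0],
  [0,0,0],
  [0,0,0],
  [0,0,0],
  [0,0,0],
  [0,0,0],
  [0,0,0],
], spin=[-0.08,-0.06,-0.05,-0.04,-0.02,0,0,0])

```text
time: 8.25
tool_pos: [422.1, -294.2, 70.7]
tcp_rot: [3.14, 0.003, 3.076]
contact_force: [7.7, 4.2, -2.2]
grip_width: 13.9
finger_force: 30.1
```

```bash
python3 - <<'E'
from plant import monitor
o=monitor.get_obs();print(o["tool_pos"],o["tcp_rot"],o["moment"],o["contact_force"],o["finger_force"],o["grip_width"])
E
```

```text
[ 422.10687159 -294.2025789    70.72763938] [3.14016529e+00 2.63681583e-03 3.07584534e+00] [ 0.84626983 -1.29189498 -0.45124444] [ 7.70120762  4.19936255 -2.17143269] 30.110199451446533 13.933101799972173
```

Emit:
servo_tool([
  [0,0,0],
  [0,0,0],
  [0,0,0],
  [0,0,0],
  [0,0,0],
  [0,0,0],
  [0,0,0],
  [0,0,0],
], spin=[0,0,0,0,0,0,0,0], hand=1)

```text
time: 9.25
tool_pos: [420.7, -295.1, 70.7]
tcp_rot: [3.141, 0.0, 3.077]
contact_force: [0.3, -0.4, 0.0]
grip_width: 88.6
finger_force: 0.0
```

Emit:
servo_tool([
  [0,0,-0.1],
  [0,0,-0.2],
  [0,0,-0.2],
  [0,0,-0.2],
  [-0.2,0,-0.1],
  [-0.15,0,0],
  [0,0,0],
  [0,0,0],
], spin=[0,0,0,0,0,0,0,0])

```text
time: 10.25
tool_pos: [489.8, -299.3, 230.1]
tcp_rot: [3.141, -0.001, 3.077]
contact_force: [-0.5, -0.8, -0.6]
grip_width: 91.9
finger_force: 0.0
```

```bash
python3 - <<'E'
from plant import monitor, optics
import pickle
from h import *
c=optics.capture("wrist");pickle.dump(c,open("w3.pkl","wb"))
p=proj(c,[421,-295,60])[0];print(p)
x,y=int(p[0])-100,max(0,int(p[1])-100)
print(x,y);sub(c,x,y,200,200,2.5,"pics/w3.png")
o=monitor.get_obs();print(o["time"],o["contact_force"]);go(o,493,270,230,np.radians(129))
E
```

```text
[320.86965082 143.46146185]
220 43
10.3 [ 0.3119074  -0.28531081  0.46690706]
shift [1.6690e-01 2.8422e+00 1.5000e-03] spin 0.5256 yaw now 3.077 pos [ 489.6 -299.4  230.3]
```

View pics/w3.png

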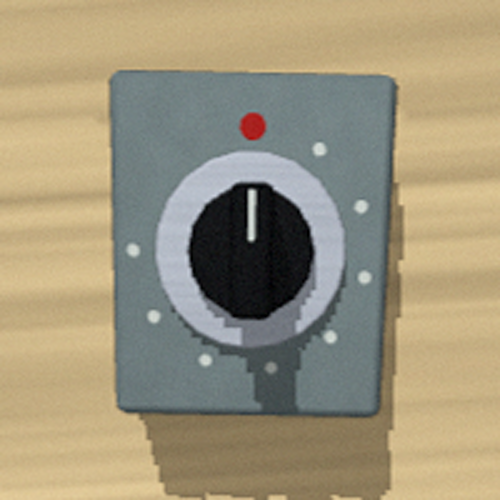

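The stroke now points at the red dot, so the knob is off. Next I view the lower half from above.

Emit:
servo_tool([
  [-0.1065,0.232,0],
  [-0.1065,0.232,0],
  [-0.1065,0.232,0],
  [-0.1065,0.232,0],
  [-0.1065,0.232,0],
  [-0.1065,0.232,0],
  [0,0,0],
  [0,0,0],
], spin=[0,0,0,0,0,0,0,0])

```text
time: 11.3
tool_pos: [635.3, -30.7, 230.6]
tcp_rot: [-3.141, -0.001, 3.077]
contact_force: [-0.1, -0.5, -0.5]
grip_width: 91.6
finger_force: 0.0
```

```bash
python3 - <<'E'
from plant import monitor, optics
import pickle
from h import *
c=optics.capture("wrist");pickle.dump(c,open("w4.pkl","wb"))
p=proj(c,[571.5,-25.7,125])[0];print(p)
x,y=int(p[0])-130,max(0,int(p[1])-120)
print(x,y);sub(c,x,y,260,200,3,"pics/w4.png")
o=monitor.get_obs();print(o["time"],o["tool_pos"],o["tcp_rot"])
E
```

```text
[322.96853461 150.69567816]
192 30
11.35 [635.24983635 -31.17950724 230.74252932] [-3.14122768e+00 -5.22027289e-04  3.07615852e+00]
```

View pics/w4.png

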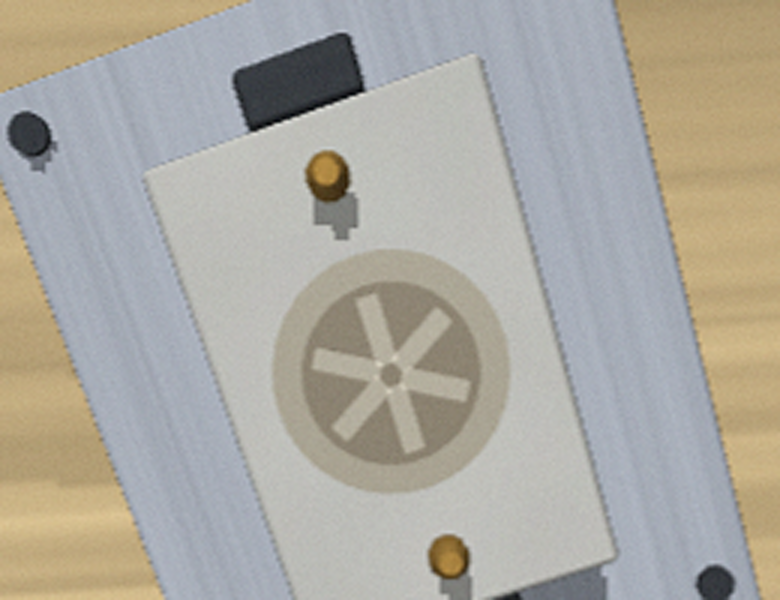

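```bash
python3 - <<'E'
from plant import monitor
import pickle
from h import *
c=pickle.load(open("w4.pkl","rb"))
f=lambda q:np.array(q,float)/3+[192,30]
print("ros",back(c,f([(391,375)]),125))
t=back(c,f([(327,169),(450,552)]),137);print(t.round(1),t.mean(0).round(1),np.hypot(*(t[0]-t[1])[:2]))
d=t[1]-t[0];print(np.degrees(np.arctan2(d[1],d[0])))
k=back(c,f([(146,174),(482,55),(616,556)]),125);print(k.round(1));e=k[2]-k[1];print(np.degrees(np.arctan2(e[1],e[0])),np.hypot(*e[:2]))
o=monitor.get_obs()
# view pose of upper: camera 68 along tool x above (493,270), after yaw=129deg
ps=np.radians(129);go(o,493-66*np.cos(ps),270-66*np.sin(ps),230,ps)
E
```

```text
ros [[574.40754161 -26.32662454 125.        ]]
[[530.4 -37.4 137. ]
 [615.1 -15.2 137. ]] [572.7 -26.3 137. ] 87.59443613861309
14.71836620479004
[[527.1 -78.4 125. ]
 [507.7  -2.3 125. ]
 [621.   25.9 125. ]]
13.994029813918043 116.7306162183797
shift [0.5842 1.2138 0.0037] spin 0.525 yaw now 3.0762 pos [635.2 -31.2 230.7]
```

Emit:
servo_tool([
  [0.117,0.243,0],
  [0.117,0.243,0],
  [0.117,0.243,0],
  [0.117,0.243,0],
  [0.117,0.243,0],
  [0,0,0.1],
  [0,0,0.1],
  [0,0,0],
], spin=[0,0,0,0,0,0.1,0.1,0.1])

```text
time: 12.35
tool_pos: [533.9, 218.2, 189.3]
tcp_rot: [-3.139, -0.002, 2.599]
contact_force: [0.1, -0.5, 0.1]
grip_width: 92.0
finger_force: 0.0
```

Emit:
servo_tool([
  [0,0,0],
  [0,0,0],
  [0,0,0],
  [0,0,0],
  [0,0,0],
  [0,0,0],
  [0,0,0],
  [0,0,0],
], spin=[0.1,0.1,0.025,0,0,0,0,0])

```text
time: 13.35
tool_pos: [534.8, 220.1, 190.7]
tcp_rot: [3.142, -0.0, 2.253]
contact_force: [0.0, 0.4, -0.2]
grip_width: 92.0
finger_force: 0.0
```

```bash
python3 - <<'E'
from plant import monitor, optics
import pickle
from h import *
c=optics.capture("wrist");pickle.dump(c,open("w5.pkl","wb"))
p=proj(c,[493,270,62])[0];print(p)
x,y=int(p[0])-130,max(0,int(p[1])-100)
print(x,y);sub(c,x,y,260,200,3,"pics/w5.png")
o=monitor.get_obs();print(o["time"],o["tool_pos"],o["tcp_rot"])
E
```

```text
[319.67814173 146.35878638]
189 46
13.4 [534.80066769 220.08559814 190.7163206 ] [ 3.14156342e+00 -6.20489305e-05  2.25280590e+00]
```

View pics/w5.png

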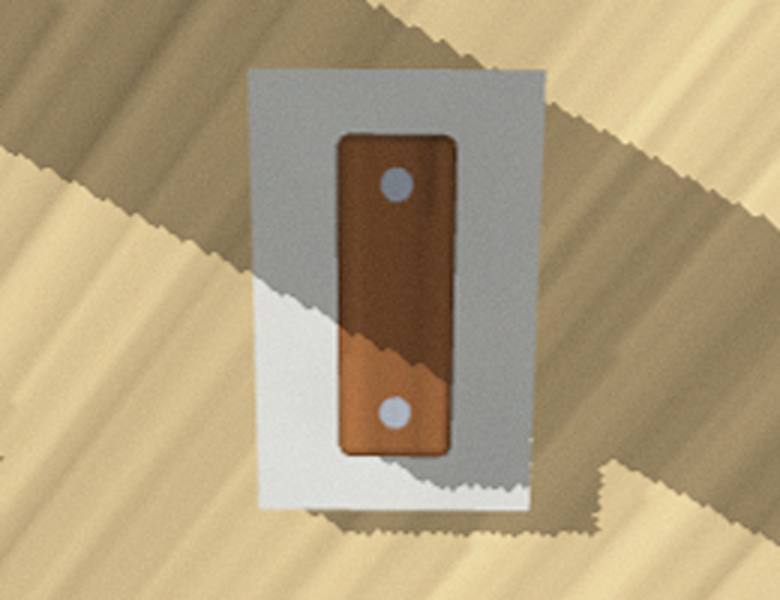

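The white half is square to the tool. The screws are at crop (397,184) and (395,412), and the bar's ends at rows 135 and 456.

```bash
python3 - <<'E'
from plant import monitor
import pickle
from h import *
c=pickle.load(open("w5.pkl","rb"))
f=lambda q:np.array(q,float)/3+[189,46]
s=back(c,f([(397,184),(395,412)]),62);b=back(c,f([(396,135),(395,456)]),62);k=back(c,f([(248,70),(545,70),(530,510),(260,510)]),30)
for q in(s,b):
    d=q[1]-q[0];print(q.mean(0).round(1),np.hypot(*d[:2]),np.degrees(np.arctan2(d[1],d[0]))+180)
print(k.round(1),k.mean(0).round(1))
c0=pickle.load(open("c0.pkl","rb"))
o=monitor.get_obs();m=(s.mean(0)+b.mean(0))/2;print(m);go(o,m[0],m[1],45)
E
```

```text
[493.8 270.6  62. ] 55.95105518396001 128.6527474506233
[493.7 270.5  62. ] 78.72996611641264 128.98084254604325
[[425.5 291.9  30. ]
 [487.2 342.1  30. ]
 [562.7 249.1  30. ]
 [500.7 198.7  30. ]] [494.  270.4  30. ]
[493.74744881 270.56559109  62.        ]
shift [ 3.253e-01 -2.000e-04  7.286e-01] spin 0.0 yaw now 2.2528 pos [534.8 220.1 190.7]
```

Emit:
servo_tool([
  [0.1625,0,0],
  [0.1625,0,0],
  [0,0,0.1],
  [0,0,0.2],
  [0,0,0.2],
  [0,0,0.2],
  [0,0,0.083],
  [0,0,0],
], spin=[0,0,0,0,0,0,0,0])

```text
time: 14.4
tool_pos: [493.6, 270.4, 33.6]
tcp_rot: [-3.14, -0.001, 2.253]
contact_force: [-0.3, 0.6, 0.9]
grip_width: 91.9
finger_force: 0.0
```

Emit:
servo_tool([
  [0,0,0],
  [0,0,0],
  [0,0,0],
  [0,0,0],
  [0,0,0],
  [0,0,0],
  [0,0,0],
  [0,0,0],
], spin=[0,0,0,0,0,0,0,0], hand=-1)

```text
time: 15.4
tool_pos: [494.1, 270.6, 34.2]
tcp_rot: [3.141, 0.0, 2.253]
contact_force: [0.8, -0.3, 0.3]
grip_width: 29.9
finger_force: 30.0
```

Emit:
servo_tool([
  [0,0,0],
  [0,0,-0.1],
  [0,0,-0.2],
  [0,0,-0.2],
  [0,0,-0.2],
  [0,0,-0.1],
  [0,0,0],
  [0,0,0],
], spin=[0,0,0,0,0,0,0,0])

```text
time: 16.4
tool_pos: [493.0, 270.1, 192.5]
tcp_rot: [-3.139, -0.001, 2.253]
contact_force: [-1.0, -0.3, -4.3]
grip_width: 29.6
finger_force: 30.0
```

```bash
python3 - <<'E'
from plant import monitor
from h import *
o=monitor.get_obs();print(o["time"],o["contact_force"],o["moment"],o["grip_width"],o["finger_force"],o["tcp_rot"])
go(o,573.5,-26.3,None,np.radians(14.3))
E
```

```text
16.4 [-1.03734313 -0.27159632 -4.27118139] [-0.07471806  0.01440363  0.00373774] 29.64285862913701 29.991281926631927 [-3.13875069e+00 -9.24093551e-04  2.25257444e+00]
shift [-1.4045 -0.6213  0.    ] spin -0.7249 yaw now 2.2526 pos [493.  270.1 192.5]
```

Emit:
servo_tool([
  [-0.1,-0.016,-0.15],
  [-0.2,-0.016,-0.15],
  [-0.22,-0.016,0],
  [-0.22,-0.016,0],
  [-0.22,-0.016,0],
  [-0.22,-0.016,0],
  [-0.23,-0.016,0],
  [-0.23,0,0],
], spin=[0,0,0,0,0,0,0,0])

```text
time: 17.4
tool_pos: [683.3, 0.4, 251.7]
tcp_rot: [-3.139, -0.003, 2.252]
contact_force: [-0.0, 0.3, -2.8]
grip_width: 29.9
finger_force: 30.0
```

Emit:
servo_tool([
  [0,0,0],
  [0,0,0],
  [0,0,0],
  [0,0,0],
  [0,0,0],
  [0,0,0],
  [0,0,0],
  [0,0,0],
], spin=[-0.1,-0.1,-0.1,-0.1,-0.1,-0.1,-0.1,-0.025])

```text
time: 18.4
tool_pos: [682.6, 1.7, 251.4]
tcp_rot: [3.14, -0.004, -2.889]
contact_force: [-0.0, -0.4, -4.0]
grip_width: 29.6
finger_force: 30.0
```

Emit:
servo_tool([
  [0,0,0],
  [0,0,0],
  [0,0,0],
  [0,0,0],
  [0,0,0],
  [0,0,0],
  [0,0,0],
  [0,0,0],
], spin=[0,0,0,0,0,0,0,0])

```text
time: 19.4
tool_pos: [683.2, 1.7, 254.1]
tcp_rot: [3.142, 0.0, -2.892]
contact_force: [0.1, 0.6, -3.1]
grip_width: 29.7
finger_force: 30.0
```

```bash
python3 - <<'E'
from plant import monitor, optics
import pickle
from h import *
c=optics.capture("wrist");pickle.dump(c,open("w6.pkl","wb"))
print(proj(c,[573.5,-26.3,125]))
sub(c,170,0,300,290,2,"pics/w6.png")
o=monitor.get_obs();print(o["time"],o["tool_pos"],o["tcp_rot"],o["contact_force"])
E
```

```text
[[321.33523226  81.15162368]]
19.45 [683.19630596   1.70896637 254.16134467] [ 3.14158108e+00  1.40466989e-04 -2.89174947e+00] [ 0.3949295   0.25485612 -2.99779455]
```

View pics/w6.png

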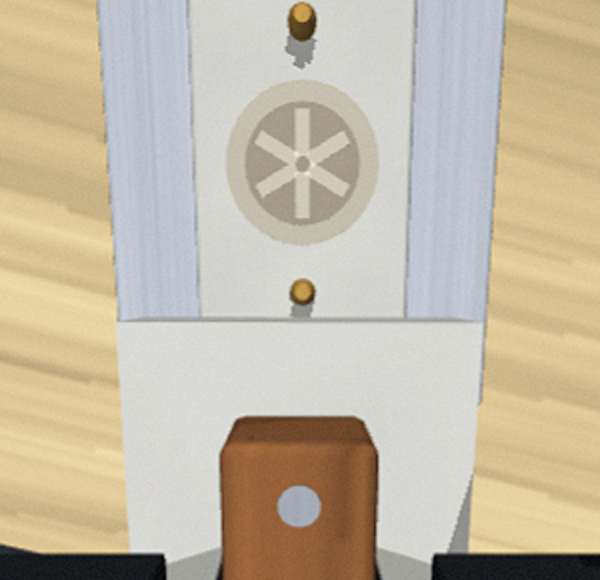

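The wrist view shows both. The rosette is at crop (302.5,163) and the dowel tips at (302,13) and (302,288). The held block's front edge runs (117,321)–(483,321), and its screw is at (299,507).

```bash
python3 - <<'E'
from plant import monitor
import pickle
from h import *
c=pickle.load(open("w6.pkl","rb"));o=monitor.get_obs()
f=lambda q:np.array(q,float)/2+[170,0]
p=o["tool_pos"];ps=o["tcp_rot"][2];X=np.array([np.cos(ps),np.sin(ps)]);Y=np.array([np.sin(ps),-np.cos(ps)])
def rel(n,q,z):
    P=back(c,f(q),z)[:,:2]-p[:2];print(n,np.c_[P@X,P@Y].round(2).tolist())
z=p[2]
rel("edge(60,±40)",[(117,321),(483,321)],z-4)
rel("screw(28,0)",[(299,507)],z+28)
rel("barend top",[(242,417),(362,417)],z+28)
rel("ros",[(302.5,163)],125)
rel("tips",[(302,13),(302,288)],137)
rel("blocktop edges",[(190,5),(413,5)],125);rel("bt2",[(201,310),(405,310)],125)
E
```

```text
edge(60,±40) [[62.33, -41.05], [62.34, 38.3]]
screw(28,0) [[29.99, -1.65]]
barend top [[46.91, -11.91], [46.92, 9.68]]
ros [[112.98, -0.08]]
tips [[157.4, -0.41], [68.95, -0.26]]
blocktop edges [[163.64, -39.15], [163.67, 38.12]]
bt2 [[60.76, -38.89], [60.77, 39.31]]
```

Emit:
servo_tool([
  [0.14,0.0025,0],
  [0.14,0,0],
  [0.14,0,0],
  [0.1455,0,0],
  [0,0,0.1],
  [0,0,0.15],
  [0,0,0.12],
  [0,0,0.02],
], spin=[0,0,0,0,0,0,0,0])

```text
time: 20.45
tool_pos: [572.6, -25.6, 174.8]
tcp_rot: [3.14, -0.003, -2.892]
contact_force: [0.1, -0.3, -2.9]
grip_width: 29.8
finger_force: 30.0
```

Emit:
servo_tool([
  [0,0,0],
  [0,0,0],
  [0,0,0.01],
  [0,0,0.01],
  [0,0,0.01],
  [0,0,0.01],
  [0,0,0],
  [0,0,0],
], spin=[0,0,0,0,0,0,0,0])

```text
time: 21.45
tool_pos: [573.7, -25.7, 168.1]
tcp_rot: [3.142, 0.001, -2.892]
contact_force: [1.5, 0.9, -3.9]
grip_width: 29.9
finger_force: 30.0
```

```bash
cat > s.py <<'E'
from plant import monitor
import numpy as np
o=monitor.get_obs();ps=o["tcp_rot"][2];X=np.array([np.cos(ps),np.sin(ps)]);Y=np.array([np.sin(ps),-np.cos(ps)])
F=o["contact_force"];M=o["moment"]
print(o["time"],o["tool_pos"].round(2),o["tcp_rot"].round(4),"F tool xy",(F[:2]@X).round(1),(F[:2]@Y).round(1),"Fz",F[2].round(1),"M tool xy",(M[:2]@X).round(2),(M[:2]@Y).round(2),o["grip_width"])
E
python3 s.py
```

```text
21.45 [573.69 -25.67 168.15] [ 3.1415e+00  6.0000e-04 -2.8918e+00] F tool xy -1.7 0.5 Fz -3.9 M tool xy -0.14 -0.35 29.89818156875912
```

Emit:
servo_tool([
  [0,0,0.01],
  [0,0,0.01],
  [0,0,0.01],
  [0,0,0],
  [0,0,0],
  [0,0,0],
  [0,0,0],
  [0,0,0],
], spin=[0,0,0,0,0,0,0,0])

```text
time: 22.45
tool_pos: [574.5, -25.2, 162.3]
tcp_rot: [3.141, 0.003, -2.892]
contact_force: [5.1, 2.6, -1.6]
grip_width: 29.8
finger_force: 30.0
```

```bash
python3 s.py
```

```text
22.45 [574.47 -25.25 162.32] [ 3.1414e+00  2.7000e-03 -2.8916e+00] F tool xy -5.5 1.3 Fz -1.6 M tool xy -0.58 -1.22 29.794046507526364
```

Emit:
servo_tool([
  [-0.005,0.001,0],
  [-0.003,0.001,0],
  [0,0,0.005],
  [0,0,0.005],
  [0,0,0.005],
  [0,0,0],
  [0,0,0],
  [0,0,0],
], spin=[0,0,0,0,0,0,0,0])

```text
time: 23.45
tool_pos: [574.9, -25.0, 159.3]
tcp_rot: [3.142, 0.0, -2.892]
contact_force: [1.1, 2.8, 1.8]
grip_width: 30.1
finger_force: 30.0
```

```bash
python3 s.py
```

```text
23.45 [574.91 -24.98 159.28] [ 3.1416e+00  1.0000e-04 -2.8918e+00] F tool xy -1.8 2.5 Fz 1.8 M tool xy -0.31 -0.19 30.137010520672472
```

Emit:
servo_tool([
  [-0.0015,0.002,0],
  [0,0,0.005],
  [0,0,0.005],
  [0,0,0.005],
  [0,0,0.005],
  [0,0,0.005],
  [0,0,0],
  [0,0,0],
], spin=[0,0,0,0,0,0,0,0])

```text
time: 24.45
tool_pos: [575.0, -24.9, 155.3]
tcp_rot: [-3.141, 0.0, -2.892]
contact_force: [-3.6, -0.1, 11.2]
grip_width: 30.3
finger_force: 30.0
```

```bash
python3 s.py
```

```text
24.45 [575.03 -24.88 155.29] [-3.1408e+00  4.0000e-04 -2.8917e+00] F tool xy 3.5 0.8 Fz 11.2 M tool xy -0.22 0.75 30.25542257914179
```

Emit:
servo_tool([
  [0.002,0,0.005],
  [0,0,0.005],
  [0,0,0],
  [0,0,0],
  [0,0,0],
  [0,0,0],
  [0,0,0],
  [0,0,0],
], spin=[0,0,0,0,0,0,0,0])

```text
time: 25.45
tool_pos: [575.0, -24.9, 153.9]
tcp_rot: [-3.14, 0.002, -2.892]
contact_force: [-2.7, -0.3, 13.4]
grip_width: 29.8
finger_force: 30.0
```

```bash
python3 s.py; python3 - <<'E'
from plant import optics
from h import *
import cv2
c=optics.capture("side");p=proj(c,[574,-25,130])[0].astype(int);print(p)
sub(c,p[0]-80,p[1]-70,160,130,4,"pics/s7.png")
E
```

```text
25.45 [575.02 -24.87 153.89] [-3.1405e+00  1.7000e-03 -2.8917e+00] F tool xy 2.7 0.3 Fz 13.4 M tool xy -0.42 0.79 29.82108935131361
[361 224]
```

View pics/s7.png

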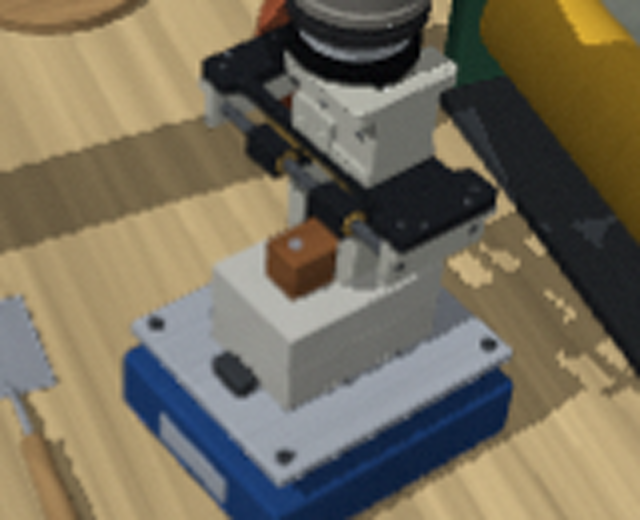

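The mould is closed flush. The push works out at about 17 N including the half's weight, which means 5 to 6 mm of sink. I'm handing it in.

```bash
python3 -c "
from plant import workorder
print(workorder.close_job())"
```

```text
the job is handed in; nothing more can be done
None
```

I handed in the job at about 25 s: the knob is at its off stop, and the arm still holds the upper half flush on the dowels, with the platform sunk about 5–6 mm by my force and height estimate. The hand-in returned no verdict.

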